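# Update the flip tags of the parts-bin stand

## Task

Bring the stock tags on the parts-bin stand up to date: with a fingertip, lightly push over whichever tags are wrong, so that only the full bins have their tag leaning back towards the bin with its round dot showing, and the tags of the empty and nearly empty bins are tipped forward, away from the bin, with the bar showing. Only push the tags; leave the bins and the other things on the bench where they stand.

Things in the scene. Friction and masses are not known exactly. Their poses are not given: they have to be found in the camera images.
- stand: Fixed sheet-steel bin stand, 180 mm deep (x), 440 mm wide (y), base 8 mm thick. Origin: centre of its underside; +x from tag rail to bins, z up. The rail, a 20 x 40 mm aluminium profile along y, is centred at x = -80 mm, top at z = 48 mm. Four places at y = -156, -52, +52, +156 mm: each has a tag holder on the rail and its bin behind it, centred at x = +30 mm (a few mm scatter).
- holder_a: Black plastic hinge holder of tag A, clipped on the rail (fixed; at any of the four places). Origin: on the rail's top face, middle of the holder; axes as the stand's (+x towards the bins, z up). The hinge pin runs along y, 12 mm above the origin; two lugs carry it at y = +-31 mm and two short stop wings beside it reach 24 mm above the origin.
- tag_a (a joint): Hinge angle of tag A: 0 upright, +0.65 leaning back to the bin against its stop (round dot shows: stocked), -0.65 tipped forward, away from the bin, against the other stop (bar shows: reorder). White plastic plate 54 mm wide (y), 3 mm thick, 50 g, free edge 55 mm from the hinge. Swings with slight friction (well under 1 N) and, once past upright, falls by its weight to the stop on that side.
- tag_a_edge (a point): Middle of the free (upper) edge of tag A, 55 mm from its hinge pin.
- holder_b: Black plastic hinge holder of tag B, clipped on the rail (fixed; at any of the four places). Origin: on the rail's top face, middle of the holder; axes as the stand's (+x towards the bins, z up). The hinge pin runs along y, 12 mm above the origin; two lugs carry it at y = +-31 mm and two short stop wings beside it reach 24 mm above the origin.
- tag_b (a joint): Hinge angle of tag B: 0 upright, +0.65 leaning back to the bin against its stop (round dot shows: stocked), -0.65 tipped forward, away from the bin, against the other stop (bar shows: reorder). White plastic plate 54 mm wide (y), 3 mm thick, 50 g, free edge 55 mm from the hinge. Swings with slight friction (well under 1 N) and, once past upright, falls by its weight to the stop on that side.
- tag_b_edge (a point): Middle of the free (upper) edge of tag B, 55 mm from its hinge pin.
- holder_c: Black plastic hinge holder of tag C, clipped on the rail (fixed; at any of the four places). Origin: on the rail's top face, middle of the holder; axes as the stand's (+x towards the bins, z up). The hinge pin runs along y, 12 mm above the origin; two lugs carry it at y = +-31 mm and two short stop wings beside it reach 24 mm above the origin.
- tag_c (a joint): Hinge angle of tag C: 0 upright, +0.65 leaning back to the bin against its stop (round dot shows: stocked), -0.65 tipped forward, away from the bin, against the other stop (bar shows: reorder). White plastic plate 54 mm wide (y), 3 mm thick, 50 g, free edge 55 mm from the hinge. Swings with slight friction (well under 1 N) and, once past upright, falls by its weight to the stop on that side.
- tag_c_edge (a point): Middle of the free (upper) edge of tag C, 55 mm from its hinge pin.
- holder_d: Black plastic hinge holder of tag D, clipped on the rail (fixed; at any of the four places). Origin: on the rail's top face, middle of the holder; axes as the stand's (+x towards the bins, z up). The hinge pin runs along y, 12 mm above the origin; two lugs carry it at y = +-31 mm and two short stop wings beside it reach 24 mm above the origin.
- tag_d (a joint): Hinge angle of tag D: 0 upright, +0.65 leaning back to the bin against its stop (round dot shows: stocked), -0.65 tipped forward, away from the bin, against the other stop (bar shows: reorder). White plastic plate 54 mm wide (y), 3 mm thick, 50 g, free edge 55 mm from the hinge. Swings with slight friction (well under 1 N) and, once past upright, falls by its weight to the stop on that side.
- tag_d_edge (a point): Middle of the free (upper) edge of tag D, 55 mm from its hinge pin.
- bin_capacitors: FULL bin: packed with upright black capacitors up to the rim (contents reach 48 mm above its underside). Grey open-fronted bin, 100 mm deep (x), 92 mm wide (y), 52 mm high, front lip 30 mm, loose on the base plate. Origin: centre of its underside; axes as the stand's. It belongs to the tag straight in front of it (same place along the stand's y).
- bin_standoffs: FULL bin: heaped with brass standoffs up to the rim (contents reach 57 mm above its underside). Grey open-fronted bin, 100 mm deep (x), 92 mm wide (y), 52 mm high, front lip 30 mm, loose on the base plate. Origin: centre of its underside; axes as the stand's. It belongs to the tag straight in front of it (same place along the stand's y).
- bin_few: Nearly empty bin, NOT full: only two capacitors lie on its floor. Grey open-fronted bin, 100 mm deep (x), 92 mm wide (y), 52 mm high, front lip 30 mm, loose on the base plate. Origin: centre of its underside; axes as the stand's. It belongs to the tag straight in front of it (same place along the stand's y).
- bin_empty: Empty bin, NOT full. Grey open-fronted bin, 100 mm deep (x), 92 mm wide (y), 52 mm high, front lip 30 mm, loose on the base plate. Origin: centre of its underside; axes as the stand's. It belongs to the tag straight in front of it (same place along the stand's y).
- motor: Bystander: loose stepper motor, 57 x 57 x 53 mm, black with aluminium ends, shaft pointing up to 74 mm, 0.65 kg, beside the stand's +y end. Origin: centre of its underside.
- meter: Bystander: loose multimeter lying on its back, 175 x 85 x 34 mm (knob to 44 mm), beside the stand's -y end. Origin: centre of its underside; long side along its x.
- cup: Bystander: loose paper cup of brass standoffs, rim diameter 91 mm, 85 mm tall, beside the stand's +y end. Origin: centre of its underside.

How it is judged (in metres and radians):
At the end, for the whole second after the job is handed in: The tag in front of each of the two full bins leans back towards its bin (hinge above +0.5 rad; the stop is at +0.65) and the tag in front of the empty and of the nearly empty bin is tipped forward (hinge below -0.5 rad; the stop is at -0.65) ((y of bin_capacitors in the frame of holder_a above 0.052 m or y of bin_capacitors in the frame of holder_a below -0.052 m or value of joint tag_a above 0.5 rad) and (y of bin_capacitors in the frame of holder_b above 0.052 m or y of bin_capacitors in the frame of holder_b below -0.052 m or value of joint tag_b above 0.5 rad) and (y of bin_capacitors in the frame of holder_c above 0.052 m or y of bin_capacitors in the frame of holder_c below -0.052 m or value of joint tag_c above 0.5 rad) and (y of bin_capacitors in the frame of holder_d above 0.052 m or y of bin_capacitors in the frame of holder_d below -0.052 m or value of joint tag_d above 0.5 rad) and (y of bin_standoffs in the frame of holder_a above 0.052 m or y of bin_standoffs in the frame of holder_a below -0.052 m or value of joint tag_a above 0.5 rad) and (y of bin_standoffs in the frame of holder_b above 0.052 m or y of bin_standoffs in the frame of holder_b below -0.052 m or value of joint tag_b above 0.5 rad) and (y of bin_standoffs in the frame of holder_c above 0.052 m or y of bin_standoffs in the frame of holder_c below -0.052 m or value of joint tag_c above 0.5 rad) and (y of bin_standoffs in the frame of holder_d above 0.052 m or y of bin_standoffs in the frame of holder_d below -0.052 m or value of joint tag_d above 0.5 rad) and (y of bin_few in the frame of holder_a above 0.052 m or y of bin_few in the frame of holder_a below -0.052 m or value of joint tag_a below -0.5 rad) and (y of bin_few in the frame of holder_b above 0.052 m or y of bin_few in the frame of holder_b below -0.052 m or value of joint tag_b below -0.5 rad) and (y of bin_few in the frame of holder_c above 0.052 m or y of bin_few in the frame of holder_c below -0.052 m or value of joint tag_c below -0.5 rad) and (y of bin_few in the frame of holder_d above 0.052 m or y of bin_few in the frame of holder_d below -0.052 m or value of joint tag_d below -0.5 rad) and (y of bin_empty in the frame of holder_a above 0.052 m or y of bin_empty in the frame of holder_a below -0.052 m or value of joint tag_a below -0.5 rad) and (y of bin_empty in the frame of holder_b above 0.052 m or y of bin_empty in the frame of holder_b below -0.052 m or value of joint tag_b below -0.5 rad) and (y of bin_empty in the frame of holder_c above 0.052 m or y of bin_empty in the frame of holder_c below -0.052 m or value of joint tag_c below -0.5 rad) and (y of bin_empty in the frame of holder_d above 0.052 m or y of bin_empty in the frame of holder_d below -0.052 m or value of joint tag_d below -0.5 rad)); the robot touches nothing.
It fails at once if a bin is lifted, carried or pushed more than 20 mm from its place (distance of any of bin_capacitors, bin_standoffs, bin_few, bin_empty from where it was at the start of the episode above 0.02 m).
It fails at once if the motor, the meter or the cup is lifted or pushed more than 20 mm (distance of any of motor, meter, cup from where it was at the start of the episode above 0.02 m).
It fails at once if a tag or its holder is pressed or squeezed with more than 20 N (contact force between the fingers and holder_a above 20 N or contact force between the fingers and holder_b above 20 N or contact force between the fingers and holder_c above 20 N or contact force between the fingers and holder_d above 20 N).
It also fails if it takes over 45 s, if anything falls off the work surface, if the arm or the gripper's body presses on something with over 40 N, if the wrist force passes 120 N, or if a joint passes its speed limit or range.

## Robot

A 6-joint arm with a two-finger parallel gripper is mounted at the origin on the work surface. World frame = base frame: x ahead of the robot, y to its left, z up, the work surface at z = 0. Lengths are in mm, angles in degrees, forces in N, time in s.
With the tool pointing down it reaches from about 300 to 850 mm from the base axis. Payload 4.2 kg.
Tool frame: the origin (TCP) lies between the finger pads; the fingertips stand 22 mm ahead of it and the grasp point (between the pads) lies 3 mm ahead of it; z points along the fingers, y is the direction in which the jaws open and shut (so a half turn about z gives the same grasp; the last joint's range is limited). The gripper opens to 91 mm and grips with 3 to 60 N. Pads are 32 mm wide; open, the fingers measure 118 mm over their backs; the gripper's body (76 mm by 178 mm) begins 60 mm behind the grasp point.
Start: joints at [-69.041, 18.312, 89.639, -0, 72.044, -1.146], TCP at [216.376, -532.75, 235.976] pointing down, gripper open.
Joint ranges: [-177.97, 177.97], [-48.28, 115.42], [12.27, 149.76], [-77.06, 257.06], [2.81, 150.46], [-146.56, 146.56]. Speed limits (degrees/s): [147.25, 147.25, 180, 180, 180, 180].

## Interface

Orientations are given as [roll, pitch, yaw] about the fixed x, y, z axes, in that order (R = Rz(yaw) Ry(pitch) Rx(roll)).
In Python, from workcell import * gives the robot as it stands.
- The arm moves only by the shell command python3 -m jog 'ROWS' [OPENING] [FORCE]. ROWS is text: rows parted by semicolons, each of 6 numbers parted by spaces: the shift along the tool's x, y, z in units of 0.5 m (1.0 is 0.5 m), then the turn, a rotation vector about the tool's x, y, z in units of pi/2 rad (1.0 is pi/2 rad). A call has 1 to 20 rows; each row is the pose to reach, as a shift and turn from the pose measured when the call began, along the tool's axes at that moment; what a row does not reach only later rows make up. A row lasts 1/12 s, in which the tool goes at most 41.7 mm and 7.16 degrees, less where a joint would pass 70% of its speed; a pose out of reach is approached as far as the arm can. A call with a number of a shift or a turn outside -1 to 1 is refused whole. A call with a gripper value outside its range is refused whole. OPENING is the opening, from -1 (shut) to 1 (fully open), set as the call begins (- or left out, the last holds). The fingers move at their own pace and stop on an object; FORCE is the grip in N (left out, the last holds). Time passes only in rows, so rows that repeat a pose let the fingers close. It gives the time, the measured TCP pose, the force and the opening at its end, in the units of the state.
- state(): the state, without advancing time (a new reading comes with each control period).
- grab_frame(name): name is "side" or "top" or "wrist"; returns the picture (400x640x3 uint8, red, green, blue); there is no depth.
- calibration(name): a dict with "mtx" (3x3 intrinsics, pixels), "rvec" (rotation vector, rad) and "tvec" (3), from world to camera coordinates, as OpenCV has them. Camera axes: x right, y down, z forward; pixel columns grow to the right and rows downward; lengths in mm; the calibration is good to about 2 mm. A picture is of the moment at which its call begins: read the wrist's pose just before it. calibration takes no time and is no camera call; for the wrist camera it gives the pose at the moment of the call.
- job_done(): hands the job in, once; it reports no verdict.
Trained networks look in the newest picture that a camera, given by its name, has taken for a name from the list of things; names that differ only in an ending like _2 or _b are one class to them, and where a whole thing is asked for, a point or a joint stands for the part that bears it (a point fixed in the world has none). Each returns a list of dicts, best first, with "confidence" (0 to 1); they miss things now and then, are a little off and sometimes report something else, mostly with a low value. They report only what shows in the picture. A call takes as long as a camera call.
- spot_in(query, camera): "rect" ([left, top, right, bottom] in pixels, round what is visible of it).
- tip_of(query, camera): "location" ([column, row] in pixels: a listed point, or the origin of a listed thing).
The state is a dict: "time_s": time; "qpos": joint angles; "qvel": joint speeds; "effort": joint torques, N m; "ee_pos": TCP position; "ee_rot": TCP orientation; "force": force on the tool from outside, world axes, zero at the start; "torque": the same for the moment, N m; "gripper_width": finger opening in mm.
Only numpy, scipy, OpenCV 4.12 (cv2) and the standard library are available. Lean on these libraries where they do the work, as an engineer would, in place of code of your own. Each camera call takes 0.05 s, during which the arm holds its last target. There are 200 camera calls.

## Working session

There is one attempt and no reset: what is moved stays moved. The work goes in short steps, Python scripts to look and compute and a shell command to move; the robot and the scene stay as the last step left them, time stands still between calls to the robot, and variables do not carry over. Pictures are saved under pics/ and viewed, about 8 in all and at most 12, crops included, and the job is handed in when it is done.

```bash
mkdir -p pics; ls; python3 - <<'E'
from workcell import *
import cv2
s=state();print(s['time_s'],s['ee_pos'],s['ee_rot'],s['gripper_width'])
for n in('top','side'):
    f=grab_frame(n);cv2.imwrite(f'pics/{n}0.png',f[:,:,::-1])
    for q in('stand','holder_a','tag_a_edge','bin_capacitors','bin_standoffs','bin_few','bin_empty'):
        print(n,q,[(list(map(int,d['location'])),round(d['confidence'],2)) for d in tip_of(q,n)[:5]])
print(calibration('top'))
E
```

```text
pics
0.0 [ 216.20281338 -532.28243997  235.10338314] [-1.79894403e+02 -2.34823861e-03  2.21056349e+01] 91.1219085908662
top stand [([322, 180], 0.85)]
top holder_a [([250, 205], 0.9), ([379, 222], 0.85), ([290, 208], 0.75), ([340, 215], 0.69)]
top tag_a_edge [([338, 230], 0.77)]
top bin_capacitors [([345, 172], 0.8)]
top bin_standoffs [([384, 176], 0.88)]
top bin_few [([300, 163], 0.71)]
top bin_empty [([256, 160], 0.73), ([341, 171], 0.24)]
side stand [([303, 226], 0.97)]
side holder_a [([378, 203], 0.94), ([270, 262], 0.92), ([345, 219], 0.89), ([307, 238], 0.77)]
side tag_a_edge [([354, 207], 0.49)]
side bin_capacitors [([317, 208], 0.69)]
side bin_standoffs [([344, 194], 0.67), ([300, 211], 0.66)]
side bin_few [([276, 225], 0.62)]
side bin_empty [([238, 249], 0.63)]
{'mtx': array([[441.1812725 ,   0.        , 314.6025382 ],
       [  0.        , 441.1812725 , 194.64995534],
       [  0.        ,   0.        ,   1.        ]]), 'rvec': array([ 2.19961414, -2.18889343,  0.02029045]), 'tvec': array([  26.15204634,  592.7203324 , 1068.52454911])}
```

```bash
python3 - <<'E'
import cv2,numpy as np
a=cv2.imread('pics/top0.png')[125:265,200:430];b=cv2.imread('pics/side0.png')[150:310,190:430]
a=cv2.resize(a,(800,487),interpolation=2)
b=cv2.resize(b,(800,533),interpolation=2)
cv2.imwrite('pics/a.png',a);cv2.imwrite('pics/b.png',b)
E
```

```text
(no output)
```

View pics/a.png

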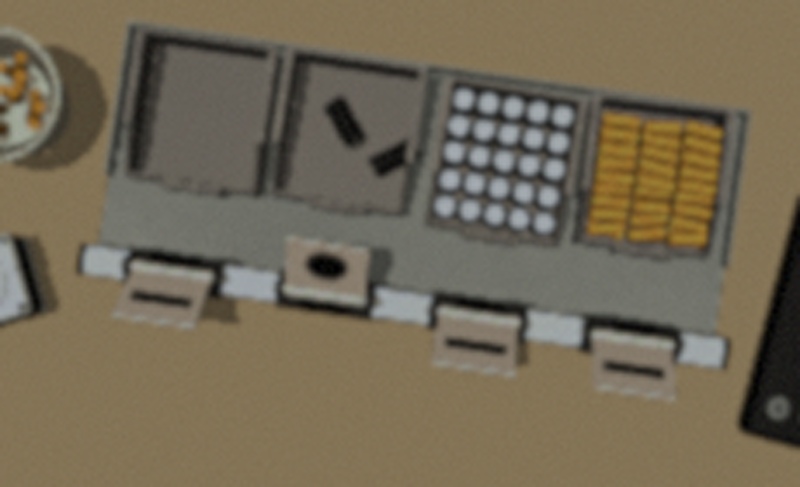

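View pics/b.png

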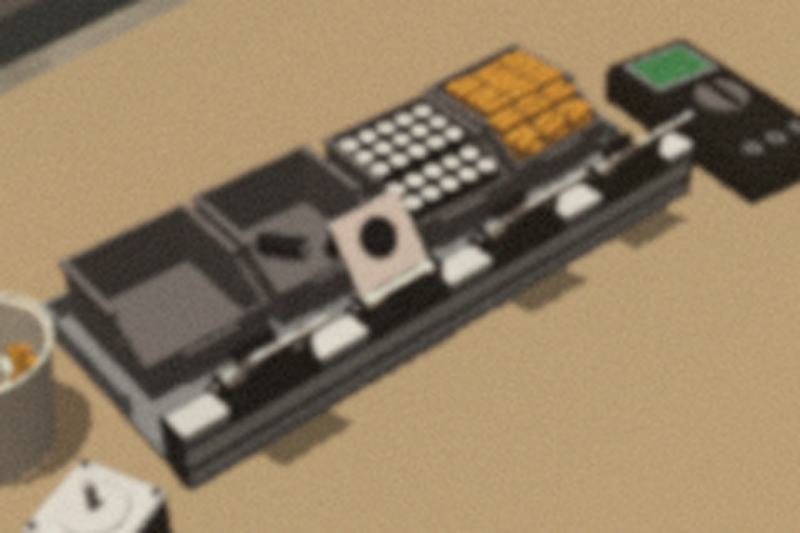

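Left to right (+y to −y): the empty bin shows the bar, which is right. The few bin shows the dot, and the capacitors and standoffs bins show the bar, so those three tags are wrong. Next I'll fit the stand pose.

```bash
cat > h.py <<'E'
from workcell import *
import numpy as np,cv2,json
from scipy.optimize import least_squares
from scipy.spatial.transform import Rotation as R
def W(p,x):  # stand (mm) -> world
    return R.from_euler('z',p[2]).apply(np.atleast_2d(x))+[p[0],p[1],0]
def proj(c,X): return cv2.projectPoints(np.float64(X),c['rvec'],c['tvec'],c['mtx'],None)[0][:,0]
def rel(target,yaw=None):
    s=state();Rt=R.from_euler('xyz',s['ee_rot'],degrees=True)
    d=Rt.inv().apply(np.array(target)-s['ee_pos'])/500
    t=np.zeros(3) if yaw is None else (Rt.inv()*R.from_euler('xyz',[180,0,yaw],degrees=True)).as_rotvec()/(np.pi/2)
    return np.round(np.r_[d,t],4)
E
python3 - <<'E'
from h import *
Y=[156,52,-52,-156]
H=[[-80,y,48] for y in Y];B=[[30,y,8] for y in Y]
X=np.array(H+B,float)
top=[[250,205],[290,208],[340,215],[379,222],[256,160],[300,163],[345,172],[384,176]]
side=[[270,262],[307,238],[345,219],[378,203],[238,249],[276,225],[317,208],[344,194]]
C={n:calibration(n) for n in('top','side')}
f=lambda p:np.r_[(proj(C['top'],W(p,X))-top).ravel(),(proj(C['side'],W(p,X))-side).ravel()]
r=least_squares(f,[500,0,0],loss='soft_l1',f_scale=2);print(r.x,np.round(f(r.x).reshape(-1,2),1).tolist())
p=r.x;json.dump(list(p),open('p.json','w'))
print('hinges',W(p,[[-80,y,60] for y in Y]))
yaw=np.degrees(p[2]);print(yaw,[rel([*W(p,[-140,-156,0])[0][:2],180],yaw+k) for k in(0,90)])
E
```

```text
[ 6.29537250e+02  1.72977704e+01 -1.40648557e-01] [[-0.7, -2.6], [2.7, 0.8], [-3.7, 0.2], [1.1, -0.4], [2.7, -1.4], [0.3, 1.6], [-2.8, -1.3], [0.2, 0.7], [-1.2, 0.5], [2.0, 1.5], [-0.4, 0.1], [-1.6, -2.1], [3.5, -0.9], [3.4, 3.1], [-3.7, 2.1], [-0.1, -0.0]]
hinges [[ 572.19613364  182.97213881   60.        ]
 [ 557.61686274   79.99910904   60.        ]
 [ 543.03759184  -22.97392073   60.        ]
 [ 528.45832094 -125.9469505    60.        ]]
-8.05856873111827 [array([ 7.807e-01, -5.793e-01,  1.119e-01,  1.000e-04, -0.000e+00,
        3.351e-01]), array([ 7.807e-01, -5.793e-01,  1.119e-01,  1.000e-04,  0.000e+00,
       -6.649e-01])]
```

```bash
python3 -m jog '.78 -.58 .11 0 0 .335;.78 -.58 .11 0 0 .335;.78 -.58 .11 0 0 .335;.78 -.58 .11 0 0 .335;.78 -.58 .11 0 0 .335;.78 -.58 .11 0 0 .335;.78 -.58 .11 0 0 .335;.78 -.58 .11 0 0 .335;.78 -.58 .11 0 0 .335;.78 -.58 .11 0 0 .335;.78 -.58 .11 0 0 .335;.78 -.58 .11 0 0 .335;.78 -.58 .11 0 0 .335;.78 -.58 .11 0 0 .335;.78 -.58 .11 0 0 .335;.78 -.58 .11 0 0 .335;.78 -.58 .11 0 0 .335;.78 -.58 .11 0 0 .335;.78 -.58 .11 0 0 .335;.78 -.58 .11 0 0 .335' -1
cat > look.py <<'E'
import sys;from h import *
p=json.load(open('p.json'));s=state()
tip=R.from_euler('z',-p[2]).apply(np.array(s['ee_pos'])-[p[0],p[1],22])
print('tip in stand',tip.round(1),s['ee_rot'].round(2) if hasattr(s['ee_rot'],'round') else s['ee_rot'],s['gripper_width'],s['time_s'])
if len(sys.argv)>1:
    a=grab_frame('top')[125:265,200:430];b=grab_frame('side')[150:310,190:430]
    o=np.hstack([cv2.resize(a,(400,300),interpolation=2),cv2.resize(b,(400,300),interpolation=2)])
    w=cv2.resize(grab_frame('wrist'),(480,300));o=np.vstack([o,np.hstack([w,np.zeros((300,320,3),np.uint8)])])
    cv2.imwrite(f'pics/{sys.argv[1]}.png',o[:,:,::-1])
E
python3 look.py l1
```

```text
time_s: 2.47
ee_pos: [468.4, -118.0, 181.1]
ee_rot: [180.0, -0.0, -8.1]
force: [0.3, -0.0, -0.9]
gripper_width: 0.3
tip in stand [-140.6 -156.5  159.1] [ 1.7999e+02 -2.0000e-02 -8.1200e+00] 0.30178205990846 2.4667
```

View pics/l1.png

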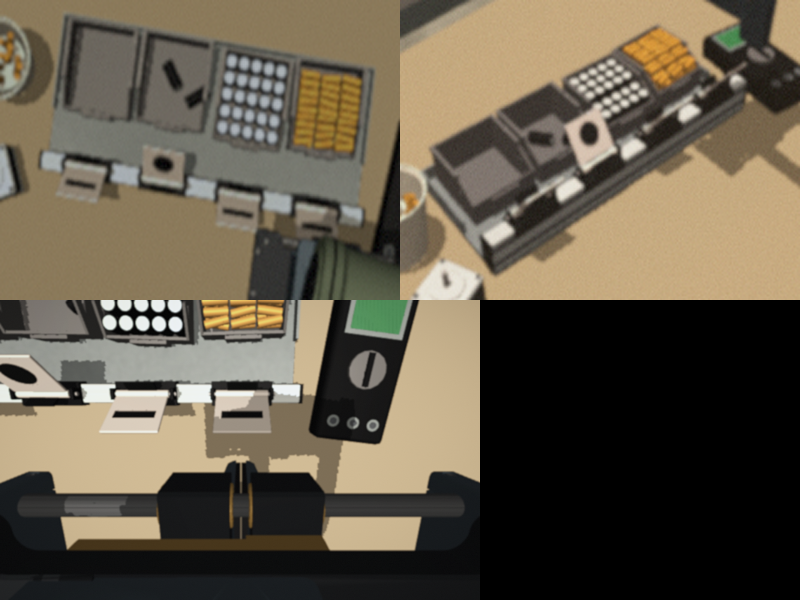

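The finger is lined up with the standoffs tag: in the wrist view the tag is at col 242 and the fingers at col 240. I'll lower in front of it and push it slowly towards the bin.

```bash
python3 -m jog '-.016 0 .07 0 0 0;-.016 0 .142 0 0 0;-.016 0 .142 0 0 0;-.005 0 .142 0 0 0;.005 0 .142 0 0 0;.015 0 .142 0 0 0;.025 0 .142 0 0 0;.035 0 .142 0 0 0;.045 0 .142 0 0 0;.055 0 .142 0 0 0;.065 0 .142 0 0 0;.075 0 .142 0 0 0;.085 0 .142 0 0 0;.095 0 .142 0 0 0;.105 0 .142 0 0 0;.115 0 .142 0 0 0;.125 0 .142 0 0 0;.125 0 .142 0 0 0;.125 0 .07 0 0 0;.125 0 0 0 0 0'
python3 look.py l2
```

```text
time_s: 4.28
ee_pos: [529.0, -126.0, 180.0]
ee_rot: [-180.0, 0.3, -8.1]
force: [0.3, -0.4, 0.9]
gripper_width: 0.5
tip in stand [ -79.4 -155.9  158. ] [-179.97    0.31   -8.07] 0.4682258615160169 4.2833
```

View pics/l2.png

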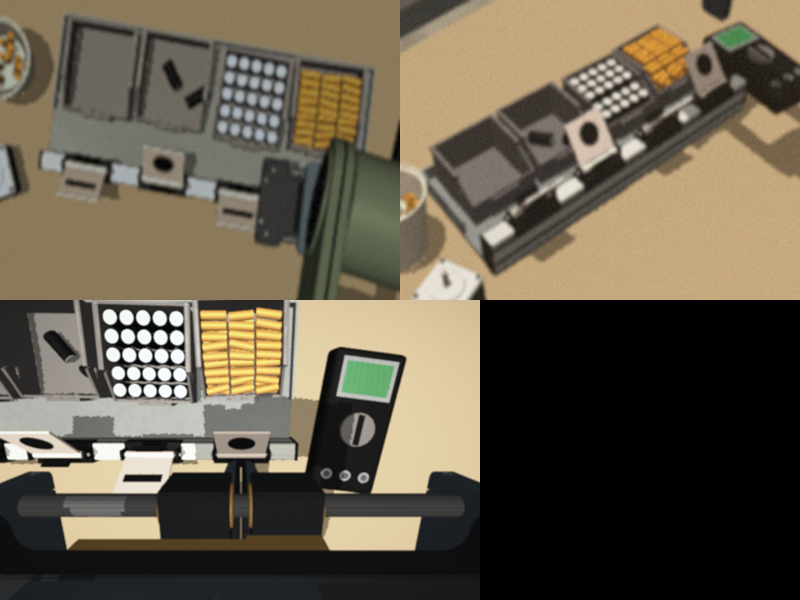

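The standoffs tag now shows its dot. Next is the capacitors tag, with the same push.

```bash
python3 -m jog '-.138 -.208 0 0 0 0;-.138 -.208 0 0 0 0;-.138 -.208 0 0 0 0;-.138 -.208 0 0 0 0;-.138 -.208 .07 0 0 0;-.138 -.208 .14 0 0 0;-.138 -.208 .14 0 0 0'
python3 -m jog '.01 0 0 0 0 0;.02 0 0 0 0 0;.03 0 0 0 0 0;.04 0 0 0 0 0;.05 0 0 0 0 0;.06 0 0 0 0 0;.07 0 0 0 0 0;.08 0 0 0 0 0;.09 0 0 0 0 0;.1 0 0 0 0 0;.11 0 0 0 0 0;.12 0 0 0 0 0;.13 0 0 0 0 0;.14 0 0 0 0 0;.14 0 0 0 0 0;.14 0 -.07 0 0 0;.14 0 -.14 0 0 0;.14 0 -.14 0 0 0'
python3 look.py
```

```text
time_s: 5.02
ee_pos: [474.0, -13.9, 107.8]
ee_rot: [179.9, 0.4, -8.0]
force: [-1.6, 0.2, -1.0]
gripper_width: 0.4
time_s: 6.52
ee_pos: [547.9, -23.9, 183.7]
ee_rot: [179.9, -0.4, -8.0]
force: [1.8, -0.9, 0.4]
gripper_width: 0.5
tip in stand [-75.  -52.2 161.7] [179.93  -0.41  -8.03] 0.4786024302378477 6.5167
```

```bash
python3 -m jog '.118 -.208 0 0 0 0;.118 -.208 0 0 0 0;.118 -.208 0 0 0 0;.118 -.208 0 0 0 0;.118 -.208 0 0 0 0;.118 -.208 .07 0 0 0;.118 -.208 .145 0 0 0;.118 -.208 .145 0 0 0'
python3 look.py l3
```

```text
time_s: 7.18
ee_pos: [615.6, 69.2, 104.8]
ee_rot: [179.7, 0.4, -8.1]
force: [-1.7, 0.3, -1.9]
gripper_width: 0.7
tip in stand [-21.1  49.4  82.8] [179.71   0.42  -8.07] 0.6544320710647384 7.1833
```

View pics/l3.png

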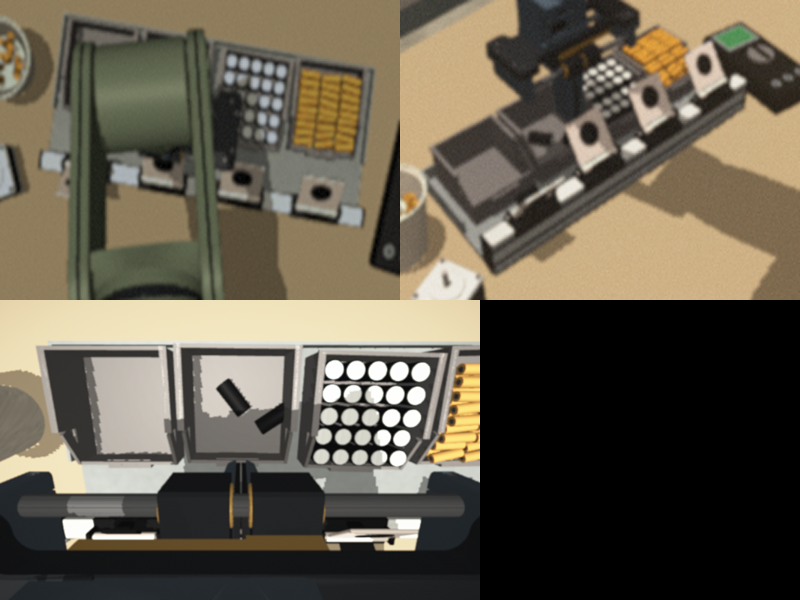

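The capacitors tag is flipped, and the finger now stands behind the few-bin tag, which still shows its dot. I'll push it forward, then retreat up and away from the stand.

```bash
python3 -m jog '-.01 0 -.008 0 0 0;-.02 0 -.008 0 0 0;-.03 0 -.008 0 0 0;-.04 0 -.008 0 0 0;-.05 0 -.008 0 0 0;-.06 0 -.008 0 0 0;-.07 0 -.008 0 0 0;-.08 0 -.008 0 0 0;-.09 0 -.008 0 0 0;-.1 0 -.008 0 0 0;-.11 0 -.008 0 0 0;-.12 0 -.008 0 0 0;-.13 0 -.008 0 0 0;-.13 0 -.008 0 0 0;-.13 0 -.08 0 0 0;-.13 0 -.15 0 0 0;-.13 0 -.2 0 0 0'
python3 -m jog '-.2 .3 -.1 0 0 0;-.2 .6 -.1 0 0 0;-.2 .6 -.1 0 0 0;-.2 .6 -.1 0 0 0;-.2 .6 -.1 0 0 0;-.2 .6 -.1 0 0 0;-.2 .6 -.1 0 0 0;-.2 .6 -.1 0 0 0;-.2 .6 -.1 0 0 0;-.2 .6 -.1 0 0 0;-.2 .6 -.1 0 0 0;-.2 .6 -.1 0 0 0'
python3 look.py l4
```

```text
time_s: 8.75
ee_pos: [557.3, 79.4, 214.8]
ee_rot: [180.0, -0.6, -8.1]
force: [0.9, -0.2, 0.5]
gripper_width: 0.3
time_s: 9.75
ee_pos: [416.0, -202.5, 263.6]
ee_rot: [-180.0, -0.6, -8.0]
force: [0.3, 0.5, -0.2]
gripper_width: 0.4
tip in stand [-180.7 -247.6  241.6] [-179.99   -0.61   -8.  ] 0.3861661556982092 9.75
```

View pics/l4.png

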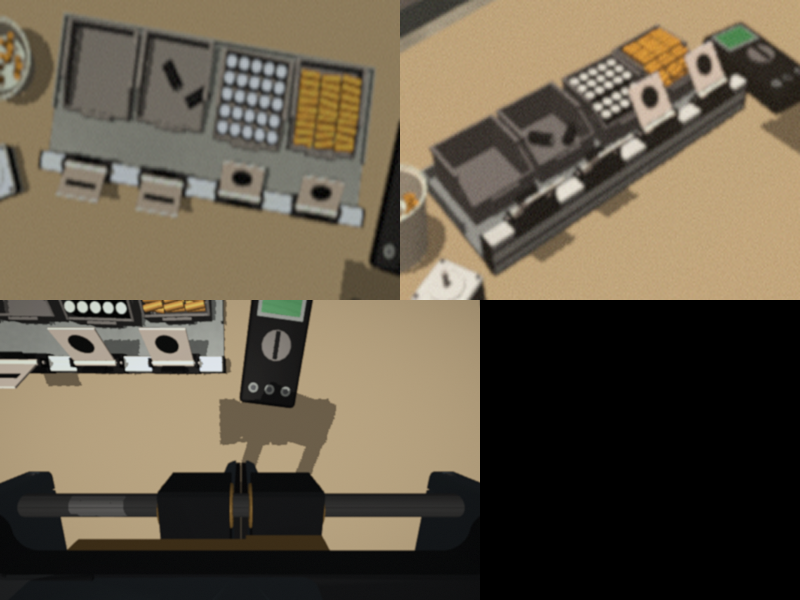

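All four tags are right: bars on the empty and few bins (top view, about 82,182 and 160,197), dots on the capacitors and standoffs bins (about 241,178 and 320,192). The bins haven't visibly moved and the arm is clear.

```bash
python3 -c "from workcell import *;print(job_done())"
```

```text
the job is handed in; nothing more can be done
None
```

The stock tags are up to date and the job is handed in. It took about 10 s of robot time, well under the 45 s limit.

- **What I pushed:** I used the shut fingertips. The tags of the standoffs and capacitors bins went back towards their bins, and the nearly empty bin's tag went forward. The empty bin's tag was already right, so I left it alone.
- **Last check:** the final top and side pictures show dots on both full bins and bars on the empty and nearly empty bins. The arm was clear of everything. Nothing had visibly moved in those pictures, though they show only parts of the cup, motor and meter.
- **Limits of the checks:** I judged the tag angles by eye and did not measure them. The wrist force read under 3 N at the end of every move, but I did not read it while the finger was on a tag. The stand position fitted the network detections only to about 4 pixels, which was enough for these pushes. No check failed.

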